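Make up the pickling tubs

ROBOT

A 6-joint arm with a two-finger parallel gripper is mounted at the origin on the work surface. World frame = base frame: x ahead of the robot, y to its left, z up, the work surface at z = 0. Lengths are in m, angles in rad, forces in N, time in s.
With the tool pointing down it reaches from about 0.35 to 0.975 m from the base axis. Payload 17.4 kg.
Tool frame: the origin (TCP) lies midway between the tips of the shut fingers; the grasp point (between the pads) lies behind it (ctrl.pinch_z is the z of the grasp point in the tool frame, in m); z points along the fingers, y is the line along which they close (so a half turn about z gives the same grasp; the last joint's range is limited). The gripper opens to 85 mm and grips with 20 to 120 N. Pads are 22 mm wide; open, the fingers measure 114 mm over their backs; the gripper's body (76 mm by 85 mm) begins 54 mm behind the grasp point. The pads swing forward as they close: fully open they stand 13 mm farther back than shut.
Start: joints at [1.288, 0.116, 1.442, -0, 1.584, -0.038], TCP at [0.164, 0.655, 0.231] pointing down, gripper open.
Joint ranges: [-2.83, 2.83], [-0.83, 2.19], [0.07, 2.5], [-1.14, 4.28], [0.01, 3], [-2.97, 2.97]. Speed limits (rad/s): [1.89, 1.89, 2.22, 3.14, 3.14, 3.14].

INTERFACE

Orientations are given as [roll, pitch, yaw] about the fixed x, y, z axes, in that order (R = Rz(yaw) Ry(pitch) Rx(roll)).
In Python, from workcell import ctrl gives the robot as it stands.
- The arm moves only by the shell command python3 -m jog 'ROWS' [OPENING] [FORCE]. ROWS is JSON, a list that holds one entry, the list of rows, each a list of 4 numbers: the shift along the tool's x, y, z in cm, then the turn about the tool's z in rad. A call has 1 to 20 rows; each row shifts and turns the commanded pose from where the row before left it, along the tool's axes as they then stand; what a row does not reach is not made up. A row lasts 1/12 s, in which the tool goes at most 41.7 mm and 7.16 degrees, less where a joint would pass 70% of its speed; a pose out of reach is approached as far as the arm can. A call is refused whole if a number of a shift passes 4.17 or a number of a turn 0.125, either way. A call with a gripper value outside its range is refused whole. OPENING is the finger opening in cm, from 0 to 8.54, set as the call begins (- or left out, the last holds). The fingers move at their own pace and stop on an object; FORCE is the grip in N (left out, the last holds). Time passes only in rows, so rows that do not move let the fingers close. It gives the time, the measured TCP pose, the force, the opening and the grip force at its end, in the units of the state.
- ctrl.read_state(): the state, without advancing time (a new reading comes with each control period).
- ctrl.get_image(name): name is "side" or "top" or "wrist"; returns a dict with "image" (384x512x3 uint8, red, green, blue), "fx", "fy", "cx", "cy" (pixels), "R" (3x3) and "t" (3): a world point X has camera coordinates R X + t. Camera axes: x right, y down, z forward; pixel columns grow to the right and rows downward; lengths in m; the calibration is good to about 2 mm. A picture is of the moment at which its call begins. There is no depth.
- ctrl.hand_in(): hands the job in; it is judged then, once.
The state is a dict: "time": time; "joint_positions": joint angles; "dq": joint speeds; "joint_torque": joint torques, N m; "ee_pos": TCP position; "orientation": TCP orientation; "ft_force": force on the tool from outside, world axes, zero at the start; "ft_torque": the same for the moment, N m; "grip_width": opening from 0.0 (shut) to 1.0 (fully open); "finger_force": force on a finger pad.
Only numpy, scipy, OpenCV 4.12 (cv2) and the standard library are available. Lean on these libraries where they do the work, as an engineer would, in place of code of your own. Each camera call takes 0.05 s, during which the arm holds its last target. There are 200 camera calls.

TASK

The washed pickling gear has to be put back together by colour: into each tub lay the pressing board with the knob of the same colour, flat on the tub's floor with the knob up, and then set the ring weight with the handle of that colour flat on the board, handle up, with the knob inside its hole. Finish the yellow tub, board and then weight, before putting anything into the blue one. Set things down rather than dropping them, let go of everything, and leave the green cup, the glass jar, the white bowl and the brush where they stand.

Things in the scene. Friction and masses are not known exactly. Their poses are not given: they have to be found in the camera images.
- yellow_tub: Round open yellow plastic tub, standing fixed and empty: 164 mm across its rim, 60 mm tall, walls 5 mm, floor 6 mm thick, flat inner floor 146 mm across, widening by 8 mm to the rim; two small ears at the rim. Origin: centre of its underside, on the table; z up.
- blue_tub: Round open blue plastic tub, standing fixed and empty: 144 mm across its rim, 60 mm tall, walls 5 mm, floor 6 mm thick, flat inner floor 126 mm across, widening by 8 mm to the rim; two small ears at the rim. Origin: centre of its underside, on the table; z up.
- yellow_board: Loose round pressing board of pale wood, 124 mm across and 12 mm thick, with an upright round yellow knob in the middle of its top (26 mm across, 28 mm tall, so 12 to 40 mm above the underside) to take it by; about 0.1 kg. It lies knob up on the table. Origin: centre of the underside; z up out of the knob.
- blue_board: Loose round pressing board of pale wood, 104 mm across and 12 mm thick, with an upright round blue knob in the middle of its top (26 mm across, 28 mm tall, so 12 to 40 mm above the underside) to take it by; about 0.1 kg. It lies knob up on the table. Origin: centre of the underside; z up out of the knob.
- yellow_weight: Loose grey stone-like ring, 100 mm across, 30 mm tall, with a 46 mm through hole that slips over a board's knob; about 0.5 kg. Over it stands a yellow gate-like handle: a level round bar 12 mm thick along the weight's own y axis, centre line 62 mm above the underside, on 12 mm posts 36 mm either side of the middle; 26 mm free under the bar. Origin: centre of the ring's underside; z up, handle on top.
- blue_weight: Loose grey stone-like ring, 84 mm across, 30 mm tall, with a 46 mm through hole that slips over a board's knob; about 0.36 kg. Over it stands a blue gate-like handle: a level round bar 12 mm thick along the weight's own y axis, centre line 62 mm above the underside, on 12 mm posts 32.5 mm either side of the middle; 26 mm free under the bar. Origin: centre of the ring's underside; z up, handle on top.
- green_cup: Bystander: loose green cup without handle, 58 mm across, 55 mm tall, standing between the task's things. Origin: centre of its underside.
- glass_jar: Bystander: loose amber glass jar with a white cap, 54 mm across, 65 mm tall, standing between the task's things. Origin: centre of its underside.
- white_bowl: Bystander: loose white ceramic bowl, 104 mm across, 45 mm tall, beyond the task's things. Origin: centre of its underside.
- brush: Bystander: loose brush with a wooden handle lying flat along its own x axis, beyond the task's things. Origin: about its middle, on the table.
Things that resemble listed ones, but are neither listed nor needed, are in the scene too. Leave any orange look-alike of the yellow_weight alone. There is more than one size of the blue_tub; the one meant has the size given above.

How it is judged:
By the outcome, as a careful person would: the job done as asked, in the order asked, and still so for the second after the job is handed in, with the robot touching nothing.
It also fails if it takes over 134 s, if anything falls off the work surface, if the arm or the gripper's body presses on something with over 40 N, if the wrist force passes 120 N, or if a joint passes its speed limit or range.

## Working session

There is one attempt and no reset: what is moved stays moved. The work goes in short steps, Python scripts to look and compute and a shell command to move; the robot and the scene stay as the last step left them, time stands still between calls to the robot, and variables do not carry over. Pictures are saved under pics/ and viewed, at most 14 in all, crops included, and the job is handed in when it is done.

```bash
mkdir -p pics; ls; python3 - <<'E'
from workcell import ctrl
import cv2,numpy as np
for n in("top","side"):
    d=ctrl.get_image(n); cv2.imwrite(f"pics/{n}0.png",d["image"][:,:,::-1]); np.savez(f"{n}0.npz",**d)
    print(n,d["fx"],d["cx"],d["cy"],np.round(d["R"],3).tolist(),np.round(d["t"],3))
s=ctrl.read_state();print(s,ctrl.pinch_z)
E
```

```text
pics
top 443.4295728037922 258.6413679728508 185.46427622432068 [[0.096, -0.995, 0.004], [-0.973, -0.094, -0.212], [0.211, 0.017, -0.977]] [-0.091  0.511  1.42 ]
side 400.8799517026064 254.40628647212557 195.25177888036302 [[0.908, -0.418, -0.007], [-0.278, -0.591, -0.757], [0.312, 0.69, -0.653]] [-0.499  0.147  0.991]
{'time': 0.1, 'joint_positions': array([ 1.28817983e+00,  1.16470953e-01,  1.44219205e+00, -1.97660546e-05,
        1.58402203e+00, -3.77925522e-02]), 'dq': array([-0.00157689, -0.00084189, -0.00102253, -0.00194493, -0.00105989,
       -0.00178916]), 'joint_torque': array([ 9.53395211e-04, -7.33662844e+01, -6.33785748e+01, -1.64303910e-04,
        5.18142799e-03,  3.51973256e-06]), 'ee_pos': array([0.16357157, 0.65470386, 0.23061778]), 'orientation': array([-3.14050031e+00, -2.15233984e-05,  2.89676845e+00]), 'ft_force': array([ 0.46157844, -0.54574329, -0.24605489]), 'ft_torque': array([ 0.00481741, -0.02914832, -0.02716552]), 'finger_force': 0.0, 'grip_width': 1.00071195156706} -0.0187
```

View pics/top0.png

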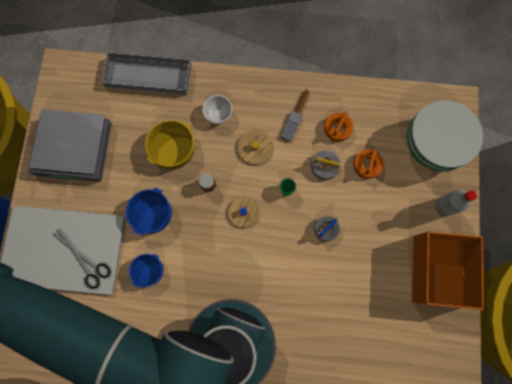

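View pics/side0.png

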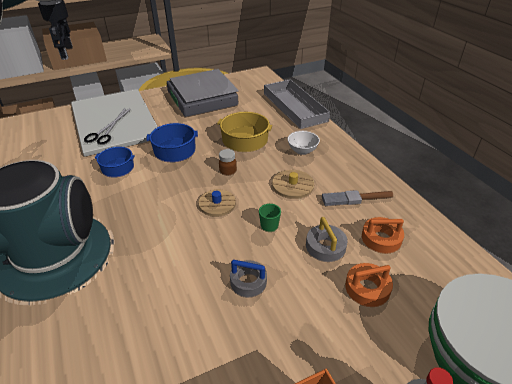

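The top view shows the yellow tub (170,144), the big blue tub (149,211) and a small blue tub (146,270). The boards are at (255,147) yellow and (242,212) blue, the weights at (325,164) yellow and (326,229) blue, the cup at (288,187) and the jar at (207,183). The side view agrees.

```bash
cat >h.py <<'E'
import cv2,numpy as np
from scipy.optimize import least_squares
def ray(d,uv,z):
    uv=np.atleast_2d(uv).astype(float); R,t=d["R"],d["t"]; c=-R.T@t
    r=np.c_[(uv[:,0]-d["cx"])/d["fx"],(uv[:,1]-d["cy"])/d["fy"],np.ones(len(uv))]@R
    return (c+r*((z-c[2])/r[:,2])[:,None])[:,:2]
def proj(d,X):
    p=d["R"]@np.asarray(X)+d["t"]; return d["fx"]*p[0]/p[2]+d["cx"],d["fy"]*p[1]/p[2]+d["cy"]
def mask(im,col):
    h=cv2.cvtColor(np.ascontiguousarray(im),cv2.COLOR_RGB2HSV)
    lo,hi={"y":((22,150,60),(34,255,255)),"b":((105,140,40),(130,255,255)),"g":((50,100,30),(85,255,255))}[col]
    return cv2.inRange(h,lo,hi)
def blobs(m,amin=12):
    n,l,s,c=cv2.connectedComponentsWithStats(m)
    return [(s[i,4],c[i],s[i,:4],l==i) for i in range(1,n) if s[i,4]>=amin]
def circ(P,r):
    f=least_squares(lambda p:np.hypot(*(P-p).T)-r,P.mean(0),loss="soft_l1",f_scale=.002)
    return f.x,np.sqrt(np.median(f.fun**2))
E
python3 - <<'E'
from h import *
for n in("top","side"):
    d=dict(np.load(n+"0.npz"))
    for col in "ybg":
        for a,c,s,l in blobs(mask(d["image"],col)):
            print(n,col,a,c.round(1),s, [(z,ray(d,c,z).round(4).tolist()[0]) for z in (.03,.062)])
            if a>500:
                k=cv2.findContours(l.astype(np.uint8),0,1)[0][0]; P=ray(d,cv2.convexHull(k)[:,0],.06)
                for r in (.082,.072): print("   circ",r,circ(P,r))
E
```

```text
top y 1110 [  9.2 114.8] [ 0 76 29 81] [(0.03, [0.6903, 0.8513]), (0.062, [0.6797, 0.8313])]
   circ 0.082 (array([0.66795963, 0.84802026]), np.float64(0.005303517220408435))
   circ 0.072 (array([0.66638219, 0.8378556 ]), np.float64(0.004360252627639075))
top y 1877 [169.5 143.8] [145 121  50  47] [(0.03, [0.6397, 0.2789]), (0.062, [0.6302, 0.2713])]
   circ 0.082 (array([0.63148622, 0.27313247]), np.float64(0.00254131533795192))
   circ 0.072 (array([0.63141601, 0.28076096]), np.float64(0.011778617715791079))
top y 45 [254.8 145. ] [252 141   7   9] [(0.03, [0.6639, -0.0147]), (0.062, [0.6539, -0.0159])]
top y 80 [327.4 161.4] [315 158  24   9] [(0.03, [0.6296, -0.268]), (0.062, [0.6203, -0.2636])]
top y 1536 [501.8 313.5] [490 262  22 116] [(0.03, [0.1816, -0.8538]), (0.062, [0.1821, -0.8366])]
   circ 0.082 (array([ 0.18315262, -0.84149862]), np.float64(0.06357773841516015))
   circ 0.072 (array([ 0.17047995, -0.84360551]), np.float64(0.07717860678888655))
top b 1538 [148.  211.5] [126 189  45  45] [(0.03, [0.3986, 0.3177]), (0.062, [0.3944, 0.3093])]
   circ 0.082 (array([0.3985
[... 2497 characters left out ...]
 ]), np.float64(0.006760938182511944))
   circ 0.072 (array([0.20713652, 0.24622074]), np.float64(0.004816385936214473))
side b 96 [216.2 196.5] [212 191   9  12] [(0.03, [0.4329, 0.0]), (0.062, [0.4219, -0.0355])]
side b 251 [248.1 266.8] [231 260  34  19] [(0.03, [0.4125, -0.262]), (0.062, [0.4025, -0.286])]
side g 33 [174.  98.] [171  91   7  15] [(0.03, [0.49, 0.6144]), (0.062, [0.4765, 0.5517])]
side g 486 [269.3 216.6] [259 204  22  27] [(0.03, [0.5302, -0.1338]), (0.062, [0.5149, -0.1635])]
side g 458 [455.8 353.9] [433 302  59  82] [(0.03, [0.6831, -0.6187]), (0.062, [0.6611, -0.6269])]
side g 375 [443.2 359. ] [429 315  39  69] [(0.03, [0.6543, -0.6163]), (0.062, [0.6335, -0.6247])]
```

```bash
python3 -m jog '[[[0,0,0,-0.1225],[0,0,0,-0.1225],[-1,-1.4,0,0],[-2,-2.7,0,0],[-2,-2.7,0,0],[-2,-2.7,0,0],[-2,-2.7,0,0],[-2,-2.7,0,0],[-2,-2.7,0,0],[-2,-2.7,0,0],[-2,-2.7,0,0],[-2,-2.7,0,0],[-2,-2.7,0,0],[-2,-2.7,0,0],[-2,-2.7,0,0],[-2,-2.7,0,0],[-2,-2.7,0,0],[-2,-2.7,0,0],[-2,-2.7,0,0],[-2,-2.7,0,0]]]' 6 40
python3 -m jog '[[[-2,-2.7,0,0],[-2,-2.7,0,0],[-2,-2.7,0,0],[-2,-2.7,0,0],[-2,-2.7,0,0],[-2,-2.7,0,0],[-2,-1,0,0],[0,0,0,0],[0,0,0,0]]]'
cat >>h.py <<'E'
def shot(name):
    from workcell import ctrl
    d=ctrl.get_image("wrist"); cv2.imwrite(f"pics/{name}.png",d["image"][:,:,::-1]); np.savez(name+".npz",**d); return d
def go(x,y,z,yaw=None):
    from workcell import ctrl
    s=ctrl.read_state(); p=s["ee_pos"]; w=s["orientation"][2]; c,n=np.cos(w),np.sin(w)
    dx,dy=x-p[0],y-p[1]
    print("t",round(s["time"],2),"pos",p.round(4),"rpy",s["orientation"].round(3),"F",s["ft_force"].round(1),"grip",round(s["grip_width"],3),round(s["finger_force"],1))
    print("tool cm",np.round(100*np.array([c*dx+n*dy,n*dx-c*dy,p[2]-z]),2),"turn",None if yaw is None else round((w-yaw+np.pi/2)%np.pi-np.pi/2,3))
E
python3 - <<'E'
from h import *
d=shot("w1"); print(d["R"].round(3).tolist(),d["t"].round(3))
for col in "yb":
    for a,c,s,l in blobs(mask(d["image"],col)): print(col,a,c.round(1),s,ray(d,c,.04).round(4))
go(.664,-.016,.05)
d=dict(np.load("top0.npz"))
for col,r in(("y",(300,360,150,175)),("b",(310,345,215,245))):
    m=mask(d["image"],col); k=np.zeros_like(m); k[r[2]:r[3],r[0]:r[1]]=m[r[2]:r[3],r[0]:r[1]]
    v,u=np.nonzero(k); P=ray(d,np.c_[u,v],.062); q=cv2.fitLine(P.astype(np.float32),2,0,.01,.01).ravel(); print(col,q.round(4),"ang",np.arctan2(q[1],q[0]))
E
```

```text
time: 1.77
ee_pos: [0.5143, 0.1803, 0.2311]
orientation: [-3.142, -0.0, -3.141]
ft_force: [-0.0, 1.1, 0.4]
grip_width: 0.704
finger_force: 0.0
time: 2.52
ee_pos: [0.654, 0.0093, 0.2303]
orientation: [3.141, -0.002, 3.141]
ft_force: [0.1, -0.7, -0.4]
grip_width: 0.698
finger_force: 0.0
[[0.001, 1.0, -0.0], [0.954, -0.001, 0.3], [0.3, -0.0, -0.954]] [-0.01  -0.663  0.183]
y 12525 [469.1 148.5] [412  66 100 161] [[0.6389 0.2393]]
y 409 [ 16.8 141.2] [  0 134  38  16] [[ 0.6308 -0.2377]]
y 493 [230.7 170.7] [219 157  24  27] [[ 0.6629 -0.0135]]
t 2.57 pos [0.6535 0.01   0.2306] rpy [ 3.141e+00 -1.000e-03  3.141e+00] F [-0.7 -0.8 -0.1] grip 0.705 0.0
tool cm [-1.05 -2.6  18.06] turn None
y [ 0.1615  0.9869  0.6203 -0.2636] ang 1.4086144
b [ 0.7764 -0.6302  0.3999 -0.28  ] ang -0.68183625
```

View pics/w1.png

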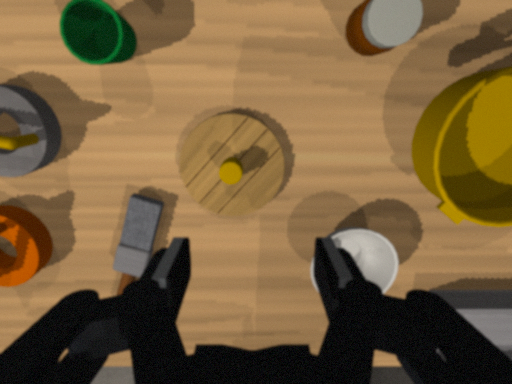

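The knob is at (231,171), about (0.663, -0.015). The cup, bowl and jar are clear of the descent.

```bash
python3 -m jog '[[[-0.5,-1.3,2,0],[-0.45,-1.2,2.5,0],[0,0,2.5,0],[0,0,2.5,0],[0,0,2.5,0],[0,0,2.5,0],[0,0,2,0],[0,0,1.5,0],[0,0,1,0],[0,0,0.5,0],[0,0,0,0],[0,0,0,0]]]'
python3 - <<'E'
from h import *
from workcell import ctrl
print(ctrl.pinch_z)
d=shot("w2")
for a,c,s,l in blobs(mask(d["image"],"y"),200): print(a,c.round(1),s,ray(d,c,.04).round(4))
go(.663,-.015,.013)
E
```

```text
time: 3.57
ee_pos: [0.6636, -0.0149, 0.0373]
orientation: [-3.142, 0.001, -3.141]
ft_force: [0.9, 0.5, 1.1]
grip_width: 0.702
finger_force: 0.0
-0.0187
2577 [253.  243.3] [228 211  50  64] [[ 0.6598 -0.0142]]
t 3.62 pos [ 0.6638 -0.015   0.0377] rpy [-3.141e+00  2.000e-03 -3.141e+00] F [ 0.8 -0.3  0.6] grip 0.706 0.0
tool cm [ 0.08 -0.    2.47] turn None
```

View pics/w2.png

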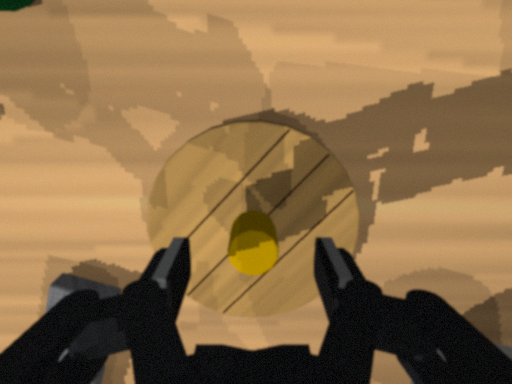

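```bash
python3 - <<'E'
from h import *
d=dict(np.load("w2.npz"))
print(ray(d,[[253,257],[253,236]],.04),ray(d,[253,211+25],.012),ray(d,[253,243.3],.03))
E
python3 -m jog '[[[0,0,1,0],[0,0,0.8,0],[0,0,0.6,0],[0,0,0,0],[0,0,0,0]]]'
```

```text
[[ 0.66736499 -0.01417454]
 [ 0.6558883  -0.01419268]] [[ 0.66966959 -0.01408899]] [[ 0.66502349 -0.01414899]]
time: 4.03
ee_pos: [0.6629, -0.015, 0.0116]
orientation: [3.142, -0.001, -3.141]
ft_force: [0.1, 0.9, -0.6]
grip_width: 0.702
finger_force: 0.0
```

```bash
python3 -m jog '[[[-0.3,0,-0.1,0],[0,0,0,0],[0,0,0,0],[0,0,0,0],[0,0,0,0],[0,0,0,0],[0,0,0,0],[0,0,0,0],[0,0,0,0],[0,0,0,0]]]' 1.5 40
python3 -m jog '[[[0,0,-0.5,0],[0,0,-1,0],[0,0,-1.5,0],[0,0,-2,0],[0,0,-2,0],[0,0,-2,0],[0,0,-1,0],[0,0,0,0],[0,0,0,0]]]'
python3 - <<'E'
from h import *
shot("w3");go(.632,.273,.11)
E
```

```text
time: 4.87
ee_pos: [0.6667, -0.0151, 0.014]
orientation: [-3.141, 0.001, -3.141]
ft_force: [2.2, -0.9, 6.0]
grip_width: 0.287
finger_force: 39.4
time: 5.62
ee_pos: [0.6663, -0.015, 0.1137]
orientation: [-3.142, 0.001, -3.141]
ft_force: [0.2, 0.8, -0.5]
grip_width: 0.287
finger_force: 39.3
t 5.67 pos [ 0.6659 -0.015   0.1125] rpy [ 3.142e+00 -1.000e-03 -3.141e+00] F [ 0.2  0.6 -1. ] grip 0.288 39.3
tool cm [ 3.38 28.8   0.25] turn None
```

View pics/w3.png

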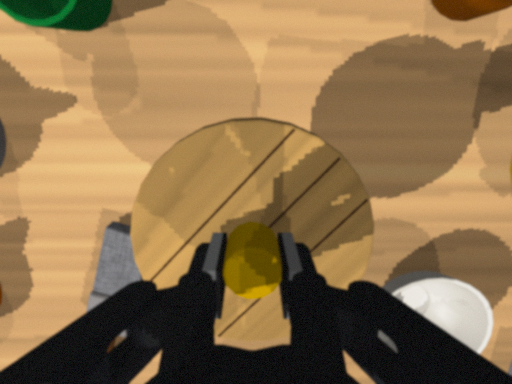

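The board is gripped squarely, with the knob at (252,260) between the pads. I'll carry it towards the tub and recheck where the tub is on the way.

```bash
python3 -m jog '[[[0,1,0,0],[0,2,-0.5,0],[0,2.5,-0.5,0],[0.5,2.5,-0.5,0],[0.5,2.5,-0.5,0],[0.5,2,0,0],[0.5,1.5,0,0],[0.5,0,0,0],[0,0,0,0],[0,0,0,0]]]'
python3 - <<'E'
from h import *
d=shot("w4"); print(go(.632,.273,.11))
for a,c,s,l in blobs(mask(d["image"],"y"),3000): print(a,c,s)
E
```

```text
time: 6.5
ee_pos: [0.6409, 0.1246, 0.1327]
orientation: [-3.141, -0.001, -3.141]
ft_force: [0.5, 0.0, -1.0]
grip_width: 0.29
finger_force: 39.4
t 6.55 pos [0.6412 0.1243 0.1329] rpy [-3.141 -0.     3.141] F [-1.  -0.1 -0.8] grip 0.29 39.4
tool cm [ 0.92 14.87  2.29] turn None
None
30585 [438.38577734 182.11054438] [340  71 172 223]
3651 [251.92549986 260.92276089] [222 222  60  77]
```

View pics/w4.png

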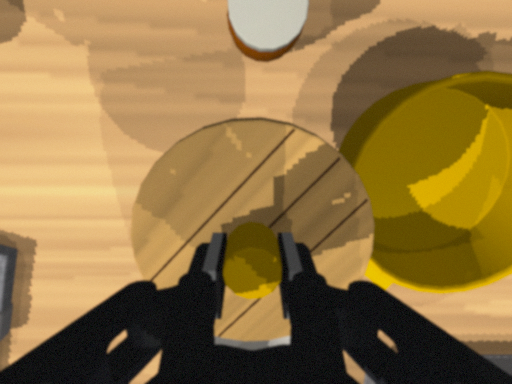

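```bash
python3 - <<'E'
from h import *
d=dict(np.load("w4.npz")); print("cam",-d["R"].T@d["t"])
l=[b for b in blobs(mask(d["image"],"y"),20000)][0][3]
k=cv2.convexHull(cv2.findContours(l.astype(np.uint8),0,1)[0][0])[:,0]
k=k[(k[:,0]<508)]
P=ray(d,k,.06); print(np.c_[k,P.round(3)][::2]); print(circ(P,.082))
E
```

```text
cam [0.56473579 0.12484011 0.27519144]
[[4.89e+02 7.10e+01 5.54e-01 2.76e-01]
 [4.93e+02 2.82e+02 7.10e-01 3.14e-01]
 [4.85e+02 2.85e+02 7.12e-01 3.08e-01]
 [4.67e+02 2.90e+02 7.17e-01 2.95e-01]
 [4.52e+02 2.92e+02 7.19e-01 2.83e-01]
 [3.84e+02 2.90e+02 7.17e-01 2.29e-01]
 [3.74e+02 2.84e+02 7.12e-01 2.21e-01]
 [3.40e+02 1.51e+02 6.06e-01 1.85e-01]
 [3.41e+02 1.45e+02 6.02e-01 1.85e-01]
 [3.50e+02 1.28e+02 5.90e-01 1.91e-01]
 [3.69e+02 1.07e+02 5.77e-01 2.02e-01]
 [3.83e+02 9.70e+01 5.70e-01 2.10e-01]
 [3.94e+02 9.10e+01 5.67e-01 2.17e-01]
 [4.14e+02 8.40e+01 5.62e-01 2.29e-01]
 [4.56e+02 7.40e+01 5.56e-01 2.55e-01]
 [4.69e+02 7.20e+01 5.55e-01 2.63e-01]]
(array([0.63825917, 0.2594234 ]), np.float64(0.0019184236774522233))
```

```bash
python3 -m jog '[[[0.5,1.5,0,0],[0,2.5,0,0],[0,3,0,0],[0,3,0,0],[0,2.5,0,0],[0,1.5,0,0],[0,0.9,0,0],[0,0,0,0],[0,0,1,0],[0,0,1.5,0],[0,0,1.5,0],[0,0,1.5,0],[0,0,1.5,0],[0,0,0,0],[0,0,0,0]]]'
python3 - <<'E'
from h import *
d=shot("w5"); print(go(.636,.273,.02))
E
```

```text
time: 7.8
ee_pos: [0.6357, 0.2735, 0.0618]
orientation: [-3.141, -0.002, 3.142]
ft_force: [-0.0, -0.3, -0.4]
grip_width: 0.285
finger_force: 39.5
t 7.85 pos [0.6362 0.2738 0.0631] rpy [-3.141 -0.    -3.142] F [-0.1 -0.2 -0.4] grip 0.289 39.5
tool cm [ 0.02 -0.08  4.31] turn None
None
```

View pics/w5.png

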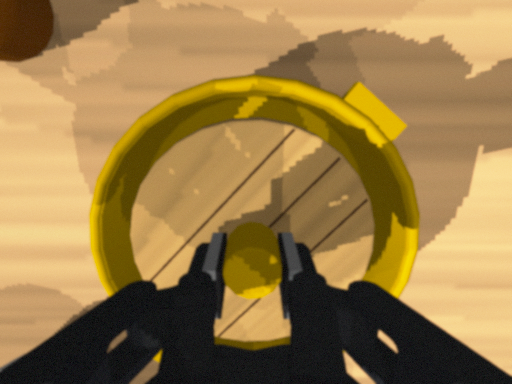

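The board sits centred in the rim (rim columns 90 to 419, board 130 to 373), so I'll lower it and release.

```bash
python3 -m jog '[[[0,0,1,0],[0,0,1,0],[0,0,1,0],[0,0,0.5,0],[0,0,0.3,0],[0,0,0.2,0],[0,0,0.15,0],[0,0,0.1,0],[0,0,0,0],[0,0,0,0]]]'
python3 -c "from h import *; go(.636,.273,.02)"
```

```text
time: 8.68
ee_pos: [0.6363, 0.274, 0.0211]
orientation: [3.141, 0.0, -3.141]
ft_force: [0.2, 0.3, -0.8]
grip_width: 0.291
finger_force: 39.5
t 8.68 pos [0.6363 0.274  0.0211] rpy [ 3.141  0.    -3.141] F [ 0.2  0.3 -0.8] grip 0.291 39.5
tool cm [ 0.03 -0.1   0.11] turn None
```

```bash
python3 -m jog '[[[0,0,0.1,0],[0,0,0.05,0],[0,0,0,0],[0,0,0,0]]]'
python3 -m jog '[[[0,0,0,0],[0,0,0,0],[0,0,0,0],[0,0,0,0],[0,0,-0.5,0],[0,0,-1.5,0],[0,0,-2.5,0],[0,0,-3,0],[0,0,-3,0],[0,0,-3,0],[0,0,-2,0],[0,0,0,0],[0,0,0,0]]]' 5
python3 - <<'E'
from h import *
d=shot("w6"); go(.62,-.263,.23,1.4086)
for a,c,s,l in blobs(mask(d["image"],"y"),100):
    print(a,c.round(1),s,ray(d,c,.046-.008).round(4))
E
```

```text
time: 9.02
ee_pos: [0.6364, 0.2741, 0.02]
orientation: [3.141, 0.001, -3.141]
ft_force: [-1.5, -1.0, 5.8]
grip_width: 0.286
finger_force: 40.0
time: 10.1
ee_pos: [0.6366, 0.2742, 0.177]
orientation: [3.14, 0.003, -3.141]
ft_force: [0.5, -0.5, 0.1]
grip_width: 0.583
finger_force: 0.0
t 10.15 pos [0.6362 0.274  0.1751] rpy [ 3.141e+00  1.000e-03 -3.141e+00] F [ 0.5  0.  -0.6] grip 0.586 0.0
tool cm [  1.63 -53.7   -5.49] turn -1.408
16439 [253.9 176.7] [156  79 194 188] [[0.6388 0.2763]]
719 [251.6 172.1] [238 156  28  33] [[0.6344 0.2742]]
```

View pics/w6.png

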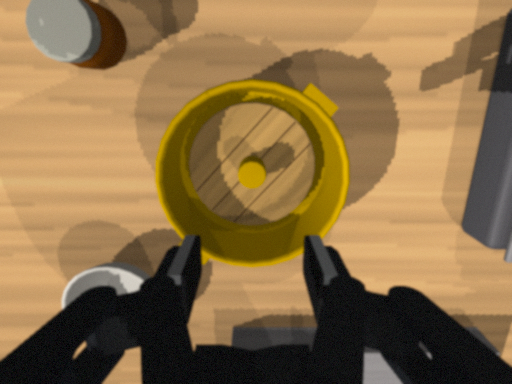

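The board lies flat and centred in the yellow tub, with its knob at (252,172). Next is the yellow weight.

```bash
python3 -m jog '[[[0.1,-1.5,-0.5,0],[0.1,-3,-0.5,0],[0.1,-3.5,-0.5,0],[0.1,-3.5,-0.5,0],[0.1,-3.5,-0.5,0],[0.1,-3.5,-0.5,0],[0.1,-3.5,-0.5,0],[0.1,-3.5,0,0],[0.1,-3.5,0,0],[0.1,-3.5,0,0],[0.1,-3.5,0,0],[0.1,-3.5,0,0],[0.1,-3.5,0,0],[0.1,-3.5,0,0],[0.1,-3.2,0,0],[0.1,-2.5,0,0],[0,-1.5,0,0]]]'
python3 -m jog '[[[0,0,0,0.124],[0,0,0,0.124],[0,0,0,0.124],[0,0,0,0.124],[0,0,0,0.124],[0,0,0,0.124],[0,0,0,0.124],[0,0,0,0.124],[0,0,0,0.124],[0,0,0,0.124],[0,0,0,0.124],[0,0,0,0.124],[0,0,0,0.124],[0,0,0,0.12],[0,0,0,0],[0,0,0,0]]]'
cat >>h.py <<'E'
def bar(d,col,z=.062,amin=200):
    bs=[b for b in blobs(mask(d["image"],col),amin)]
    for a,c,s,l in bs:
        v,u=np.nonzero(l); P=ray(d,np.c_[u,v],z); q=cv2.fitLine(P.astype(np.float32),2,0,.01,.01).ravel()
        t=(P-q[2:])@q[:2]; print(a,c.round(1),s,"mid",(q[2:]+q[:2]*(t.max()+t.min())/2).round(4),"len",round(np.ptp(t),4),"ang",round(float(np.arctan2(q[1],q[0])),3))
E
python3 - <<'E'
from h import *
d=shot("w7"); go(.62,-.263,.23,1.4086); bar(d,"y")
from workcell import ctrl; print(ctrl.read_state()["joint_positions"].round(2))
E
```

```text
time: 11.57
ee_pos: [0.619, -0.2659, 0.2083]
orientation: [3.141, -0.002, 3.14]
ft_force: [0.0, -0.2, 0.0]
grip_width: 0.585
finger_force: 0.0
time: 12.9
ee_pos: [0.6201, -0.2628, 0.2089]
orientation: [-3.141, -0.0, 1.414]
ft_force: [0.4, 0.5, -0.8]
grip_width: 0.583
finger_force: 0.0
t 12.95 pos [ 0.6201 -0.2628  0.209 ] rpy [-3.141 -0.     1.415] F [-0.  -1.  -0.2] grip 0.587 0.0
tool cm [-0.02 -0.01 -2.1 ] turn 0.006
1045 [254.5 169.5] [248 125  14  90] mid [ 0.6233 -0.261 ] len 0.0862 ang 1.392
[-0.44  0.12  1.47  0.    1.55 -0.28]
```

View pics/w7.png

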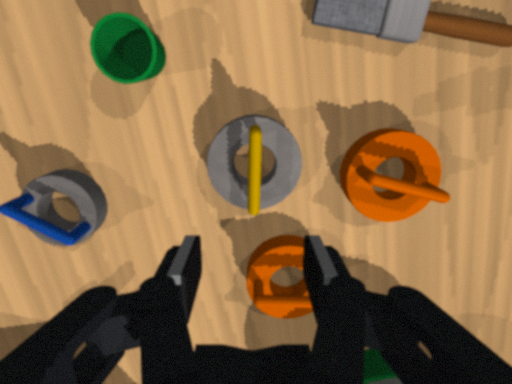

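The yellow bar at (254,169) runs straight along the tool's x. The orange weights at (392,175) and (285,277) stay outside the fingers' path.

```bash
python3 -m jog '[[[0,0.15,1,0.01],[0,0,2,0],[0,0,2.5,0],[0,0,2.5,0],[0,0,1.5,0],[0,0,1,0],[0,0,0.5,0],[0,0,0,0],[0,0,0,0]]]'
python3 - <<'E'
from h import *
d=shot("w8"); go(.6215,-.2625,.042,1.4); bar(d,"y")
E
```

```text
time: 13.7
ee_pos: [0.6222, -0.2635, 0.1003]
orientation: [3.141, 0.0, 1.4]
ft_force: [-0.8, -0.9, 0.3]
grip_width: 0.589
finger_force: 0.0
t 13.75 pos [ 0.6223 -0.2635  0.1007] rpy [3.14 0.   1.4 ] F [-0.2 -0.2  0.7] grip 0.586 0.0
tool cm [ 0.09 -0.1   5.87] turn 0.0
2421 [251.6 209.7] [242 143  21 136] mid [ 0.6231 -0.261 ] len 0.0889 ang 1.397
```

View pics/w8.png

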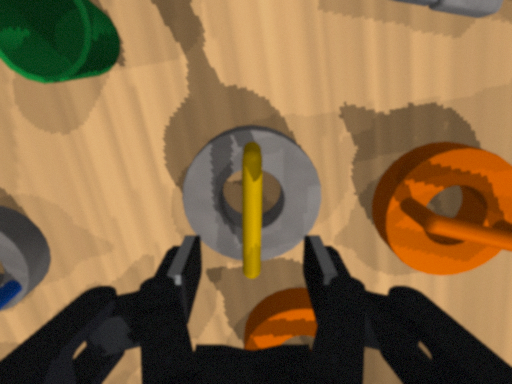

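```bash
python3 -m jog '[[[0,0.05,1.5,0],[0,0,1.5,0],[0,0,1.2,0],[0,0,0.9,0],[0,0,0.5,0],[0,0,0.2,0],[0,0,0,0],[0,0,0,0]]]'
python3 -m jog '[[[0,0,0,0],[0,0,0,0],[0,0,0,0],[0,0,0,0],[0,0,0,0],[0,0,0,0],[0,0,0,0],[0,0,0,0],[0,0,0,0],[0,0,0,0]]]' 0.4 70
```

```text
time: 14.42
ee_pos: [0.6225, -0.2635, 0.0417]
orientation: [3.141, 0.0, 1.4]
ft_force: [0.0, 0.1, 0.4]
grip_width: 0.588
finger_force: 0.0
time: 15.25
ee_pos: [0.6224, -0.2635, 0.0418]
orientation: [3.141, 0.0, 1.4]
ft_force: [-1.7, 0.5, 6.2]
grip_width: 0.115
finger_force: 68.4
```

```bash
python3 -m jog '[[[0,0,-0.4,0],[0,0,-0.8,0],[0,0,-1.2,0],[0,0,-1.6,0],[0,0,-2,0],[0,0,-2,0],[0,0,-2,0],[0,0,-1.5,0],[0,0,-0.5,0],[0,0,0,0],[0,0,0,0]]]'
python3 - <<'E'
from h import *
d=shot("w9"); go(.6364,.274,.14)
E
```

```text
time: 16.17
ee_pos: [0.6221, -0.2632, 0.1606]
orientation: [-3.141, -0.0, 1.4]
ft_force: [0.6, 0.7, -6.2]
grip_width: 0.107
finger_force: 68.4
t 16.22 pos [ 0.6218 -0.2632  0.1599] rpy [-3.14 -0.    1.4 ] F [ 0.3  0.7 -6.6] grip 0.116 68.4
tool cm [53.18 -7.71  1.99] turn None
```

View pics/w9.png

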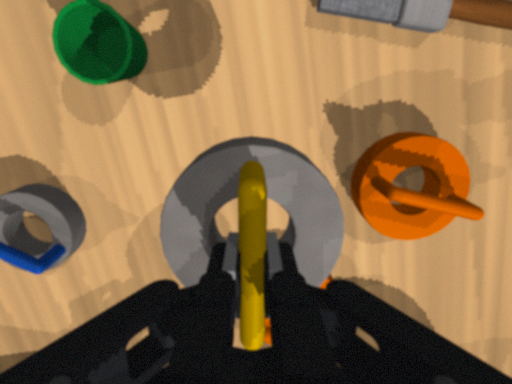

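The weight hangs level and centred. I'll carry it to above the yellow tub.

```bash
python3 -m jog '[[[1,-0.4,0,0],[2,-0.4,0,0],[3,-0.4,0,0],[3.2,-0.4,0,0],[3.2,-0.4,0,0],[3.2,-0.4,0,0],[3.2,-0.4,0,0],[3.2,-0.4,0,0],[3.2,-0.4,0,0],[3.2,-0.4,0,0],[3.2,-0.4,0,0],[3.2,-0.4,0,0],[3.2,-0.4,0,0],[3.2,-0.4,0,0],[3.2,-0.4,0,0],[3.2,-0.4,0,0],[3,-0.4,0,0],[1.6,-0.4,0,0],[1,-0.4,0,0],[0,0,0,0]]]'
python3 -m jog '[[[0,0,0,0],[0,0,0,0],[0,0,0,0]]]'
python3 - <<'E'
from h import *
d=shot("w10"); go(.6364,.274,.065)
E
```

```text
time: 17.88
ee_pos: [0.6369, 0.2755, 0.1602]
orientation: [-3.14, 0.001, 1.402]
ft_force: [-0.8, -0.6, -5.7]
grip_width: 0.11
finger_force: 68.4
time: 18.13
ee_pos: [0.638, 0.2727, 0.1612]
orientation: [-3.141, 0.0, 1.399]
ft_force: [0.1, -0.2, -5.7]
grip_width: 0.115
finger_force: 68.4
t 18.18 pos [0.6381 0.2728 0.1614] rpy [3.141 0.    1.399] F [ 0.5 -0.1 -5.8] grip 0.113 68.4
tool cm [ 0.09 -0.19  9.64] turn None
```

View pics/w10.png

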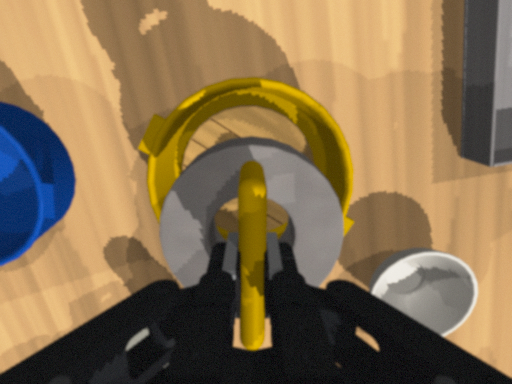

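```bash
python3 -m jog '[[[0.1,-0.2,1,0],[0,0,1.5,0],[0,0,1.5,0],[0,0,1.5,0],[0,0,1,0],[0,0,0.5,0],[0,0,0,0],[0,0,0,0]]]'
python3 - <<'E'
from h import *
d=shot("w11"); go(.6364,.274,.06)
E
```

```text
time: 18.85
ee_pos: [0.6362, 0.2752, 0.0913]
orientation: [-3.141, 0.0, 1.4]
ft_force: [0.0, -0.0, -4.6]
grip_width: 0.114
finger_force: 68.3
t 18.9 pos [0.6364 0.2753 0.092 ] rpy [ 3.141 -0.     1.4  ] F [ 0.5  0.1 -5.8] grip 0.114 68.3
tool cm [-0.13  0.02  3.2 ] turn None
```

View pics/w11.png

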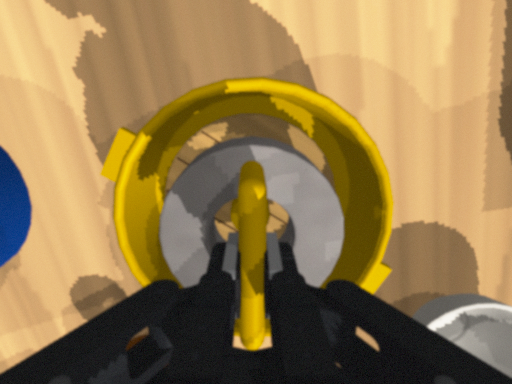

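The knob sits behind the bar with wood showing on both sides of it through the hole (216 to 290), so the ring is lined up.

```bash
python3 -m jog '[[[-0.1,0,0.6,0],[0,0,0.8,0],[0,0,0.7,0],[0,0,0.4,0],[0,0,0.2,0],[0,0,0.2,0],[0,0,0.1,0],[0,0,0,0],[0,0,0,0]]]'
```

```text
time: 19.65
ee_pos: [0.636, 0.2742, 0.0616]
orientation: [3.141, -0.0, 1.4]
ft_force: [0.2, 0.7, -6.0]
grip_width: 0.118
finger_force: 68.4
```

```bash
python3 -m jog '[[[0,0,0.1,0],[0,0,0.1,0],[0,0,0,0],[0,0,0,0]]]'
```

```text
time: 19.98
ee_pos: [0.636, 0.2743, 0.0598]
orientation: [3.141, -0.0, 1.4]
ft_force: [-3.4, -1.0, 1.2]
grip_width: 0.117
finger_force: 69.0
```

```bash
python3 -m jog '[[[0,0,0,0],[0,0,0,0],[0,0,0,0],[0,0,0,0],[0,0,-0.5,0],[0,0,-1.5,0],[0,0,-2.5,0],[0,0,-3,0],[0,0,-3,0],[0,0,-2,0],[0,0,-1,0],[0,0,0,0],[0,0,0,0]]]' 4.5 40
python3 - <<'E'
from h import *
from workcell import ctrl
d=shot("w12"); go(.431,.002,.16); bar(d,"y",.08)
print("expect bar px",proj(d,[.6364-.006,.274-.042,.086]),proj(d,[.636+.006,.274+.042,.086]))
for n in("top","side"):
    d=ctrl.get_image(n); cv2.imwrite(f"pics/{n}1.png",d["image"][:,:,::-1]); np.savez(n+"1.npz",**d)
E
```

```text
time: 21.07
ee_pos: [0.6359, 0.2741, 0.1942]
orientation: [3.141, -0.0, 1.4]
ft_force: [-0.1, 0.7, -0.9]
grip_width: 0.532
finger_force: 0.0
t 21.12 pos [0.6356 0.274  0.193 ] rpy [-3.14e+00  1.00e-03  1.40e+00] F [-1.1  0.5 -1.5] grip 0.528 0.0
tool cm [-30.28 -15.53   3.3 ] turn None
16509 [252.9 172.4] [154  80 191 178] mid [0.6389 0.2814] len 0.1697 ang -0.623
expect bar px (np.float64(253.13054581237287), np.float64(232.61449985069402)) (np.float64(249.63036910032196), np.float64(134.36233277454784))
```

```bash
python3 -m jog '[[[-1,-0.5,0,0],[-2,-1,0,0],[-2.5,-1.3,0,0],[-2.5,-1.3,0,0],[-2.5,-1.3,0,0],[-2.5,-1.3,0,0],[-2.5,-1.3,0,0],[-2.5,-1.3,0,0],[-2.5,-1.3,0,0],[-2.5,-1.3,0,0],[-2.5,-1.3,0,0],[-2.3,-1.2,0,0],[-1.8,-0.9,0,0],[-0.7,-0.3,0,0],[0,0,0,0],[0,0,0,0],[0,0,0,0]]]' 6 40
python3 - <<'E'
from h import *
d=shot("w13")
for a,c,s,l in blobs(mask(d["image"],"b"),100): print(a,c.round(1),s,ray(d,c,.03).round(4))
go(.431,.002,.05)
E
```

```text
time: 22.63
ee_pos: [0.431, 0.0027, 0.194]
orientation: [-3.141, -0.0, 1.4]
ft_force: [0.8, -0.3, -0.5]
grip_width: 0.703
finger_force: 0.0
538 [253.1 168.8] [242 155  24  29] [[0.4329 0.0028]]
t 22.68 pos [0.431  0.0028 0.194 ] rpy [-3.141 -0.     1.401] F [-0.2 -0.4 -0.8] grip 0.704 0.0
tool cm [-8.00e-02  1.00e-02  1.44e+01] turn None
```

```bash
python3 -m jog '[[[0,0.15,1,0],[0,0,2,0],[0,0,2.5,0],[0,0,2.5,0],[0,0,2.5,0],[0,0,2,0],[0,0,1.5,0],[0,0,1,0],[0,0,0.4,0],[0,0,0,0],[0,0,0,0]]]'
python3 - <<'E'
from h import *
d=shot("w14"); R=d["R"]
for a,c,s,l in blobs(mask(d["image"],"b"),500):
    w=s[2]; print(a,c.round(1),s,"mid",ray(d,c,.03).round(4),"top",ray(d,[s[0]+w/2,s[1]+s[3]-w/2],.04).round(4))
go(.4325,.0025,.0125)
E
```

```text
time: 23.6
ee_pos: [0.4325, 0.002, 0.0408]
orientation: [3.141, -0.0, 1.4]
ft_force: [0.3, 0.3, 0.3]
grip_width: 0.701
finger_force: 0.0
2295 [251.1 237.2] [228 207  48  60] mid [[0.4329 0.0033]] top [[0.4336 0.0049]]
t 23.65 pos [0.4327 0.0019 0.0412] rpy [ 3.14 -0.    1.4 ] F [ 0.4  0.8 -0.3] grip 0.701 0.0
tool cm [ 0.05 -0.03  2.87] turn None
```

```bash
python3 -m jog '[[[0.15,0.05,1,0],[0,0,0.9,0],[0,0,0.6,0],[0,0,0.3,0],[0,0,0,0],[0,0,0,0]]]'
python3 -m jog '[[[0,0,0,0],[0,0,0,0],[0,0,0,0],[0,0,0,0],[0,0,0,0],[0,0,0,0],[0,0,0,0],[0,0,0,0],[0,0,0,0]]]' 1.5 40
python3 -m jog '[[[0,0,-0.5,0],[0,0,-1,0],[0,0,-1.5,0],[0,0,-2,0],[0,0,-2,0],[0,0,-2,0],[0,0,-2,0],[0,0,-1,0],[0,0,0,0],[0,0,0,0]]]'
python3 - <<'E'
from h import *
d=shot("w15")
for a,c,s,l in blobs(mask(d["image"],"b"),500): print(a,c.round(1),s)
go(.396,.310,.135)
E
```

```text
time: 24.15
ee_pos: [0.4328, 0.0032, 0.0122]
orientation: [-3.141, 0.0, 1.4]
ft_force: [0.7, 1.2, -0.3]
grip_width: 0.706
finger_force: 0.0
time: 24.9
ee_pos: [0.4332, 0.0032, 0.0128]
orientation: [3.141, -0.0, 1.4]
ft_force: [-0.9, 0.1, 5.3]
grip_width: 0.288
finger_force: 39.4
time: 25.73
ee_pos: [0.4329, 0.0032, 0.1322]
orientation: [3.141, -0.0, 1.4]
ft_force: [-0.4, -0.1, -1.2]
grip_width: 0.291
finger_force: 39.3
3596 [251.7 267.3] [222 229  60  76]
t 25.78 pos [0.4325 0.0033 0.1314] rpy [-3.141  0.     1.4  ] F [ 0.   0.7 -2.3] grip 0.291 39.3
tool cm [29.6  -8.82 -0.36] turn None
```

```bash
python3 -m jog '[[[1,-0.3,-0.5,0],[2,-0.6,-0.5,0],[2.5,-0.7,0,0],[2.5,-0.7,0,0],[2.5,-0.7,0,0],[2,-0.6,0,0],[1.5,-0.4,0,0],[1,-0.3,0,0],[0,0,0,0],[0,0,0,0],[0,0,0,0]]]'
python3 - <<'E'
from h import *
d=shot("w16"); go(.396,.31,.135); print("cam",(-d["R"].T@d["t"]).round(3))
for a,c,s,l in blobs(mask(d["image"],"b"),5000):
    k=cv2.convexHull(cv2.findContours(l.astype(np.uint8),0,1)[0][0])[:,0]
    k=k[(k[:,0]<508)&(k[:,0]>3)&(k[:,1]>3)]; P=ray(d,k,.06)
    print(a,s,circ(P,.072)); print(np.c_[k,P.round(3)][::2].tolist())
E
```

```text
time: 26.7
ee_pos: [0.4159, 0.1579, 0.142]
orientation: [-3.141, 0.0, 1.4]
ft_force: [0.6, 0.1, -0.8]
grip_width: 0.292
finger_force: 39.3
t 26.75 pos [0.4161 0.1578 0.1421] rpy [-3.141  0.     1.399] F [-0.5  0.4 -0.8] grip 0.289 39.3
tool cm [14.66 -4.58  0.71] turn None
cam [0.43  0.234 0.284]
14233 [ 73   0 235  88] (array([0.40002619, 0.31220862]), np.float64(0.0003417669040327418))
[[307.0, 5.0, 0.472, 0.277], [265.0, 53.0, 0.442, 0.254], [255.0, 62.0, 0.434, 0.249], [243.0, 71.0, 0.426, 0.245], [220.0, 82.0, 0.409, 0.241], [198.0, 87.0, 0.394, 0.241], [173.0, 86.0, 0.378, 0.244], [151.0, 81.0, 0.364, 0.25], [121.0, 64.0, 0.347, 0.263], [100.0, 45.0, 0.337, 0.277], [88.0, 30.0, 0.332, 0.287], [82.0, 20.0, 0.33, 0.293]]
```

View pics/w16.png

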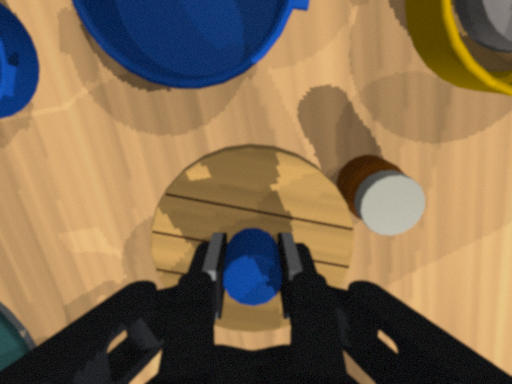

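The board is held level (centre column 252), and the blue tub's near rim at (198,87) fits a 72 mm circle centred at (0.400, 0.312). That was my 14th picture, so from here I'll check by numbers.

```bash
python3 -m jog '[[[1,-0.3,0,0],[2,-0.6,0,0],[2.5,-0.7,0,0],[2.5,-0.7,0,0],[2.5,-0.7,0,0],[2,-0.6,0,0],[1.5,-0.4,0,0],[0.9,-0.3,0,0],[0,0,0,0],[0,0,1,0],[0,0,1.5,0],[0,0,1.5,0],[0,0,1.5,0],[0,0,1,0],[0,0,0.5,0],[0,0,0,0],[0,0,0,0]]]'
python3 - <<'E'
from h import *
d=shot("w17"); go(.399,.312,.02)
im=d["image"]; h=cv2.cvtColor(im,cv2.COLOR_RGB2HSV)
b=mask(im,"b"); w=cv2.inRange(h,(8,40,60),(25,200,255))
for v in(150,180,210):
    r=b[v]>0; u=np.nonzero(r)[0]
    e=np.nonzero(np.diff(np.r_[0,r.astype(int),0]))[0]; print(v,e)
u=np.nonzero(b[:,252])[0]; e=np.nonzero(np.diff(np.r_[0,(b[:,252]>0).astype(int),0]))[0]; print("col252",e)
E
```

```text
time: 28.17
ee_pos: [0.3992, 0.3123, 0.0726]
orientation: [3.141, -0.0, 1.399]
ft_force: [0.3, 0.0, -1.3]
grip_width: 0.288
finger_force: 39.3
t 28.22 pos [0.3994 0.3126 0.073 ] rpy [ 3.141e+00 -1.000e-03  1.400e+00] F [-0.6  0.4 -0.1] grip 0.29 39.3
tool cm [-0.06 -0.03  5.3 ] turn None
150 [141 213 290 362]
180 [124 172 333 379]
210 [  0  32 101 154 351 386]
col252 [ 97 143 229 305 334 345]
```

```bash
python3 - <<'E'
from h import *
d=dict(np.load("w17.npz")); a=np.array([np.cos(1.4),np.sin(1.4)]); p=np.array([.3994,.3126])
for v,z in((97,.06),(143,.071),(334,.071),(345,.06)): print(v,((ray(d,[252,v],z)[0]-p)@a).round(4))
E
```

```text
97 0.0727
143 0.0528
334 -0.0539
345 -0.072
```

Rim at ±72 mm and board at ±53 mm about the TCP: it is centred, so I'll lower it.

```bash
python3 -m jog '[[[0,0,1,0],[0,0,1.2,0],[0,0,1.2,0],[0,0,0.9,0],[0,0,0.5,0],[0,0,0.3,0],[0,0,0.15,0],[0,0,0.1,0],[0,0,0,0],[0,0,0,0]]]'
python3 -m jog '[[[0,0,0.08,0],[0,0,0.04,0],[0,0,0,0],[0,0,0,0]]]'
```

```text
time: 29.05
ee_pos: [0.3992, 0.3127, 0.0192]
orientation: [3.141, -0.001, 1.4]
ft_force: [0.8, -0.5, -0.9]
grip_width: 0.284
finger_force: 39.4
time: 29.38
ee_pos: [0.3993, 0.3127, 0.0188]
orientation: [3.141, -0.001, 1.4]
ft_force: [-4.6, -3.6, 11.0]
grip_width: 0.288
finger_force: 40.5
```

```bash
python3 -m jog '[[[0,0,0,0],[0,0,0,0],[0,0,0,0],[0,0,0,0],[0,0,-0.5,0],[0,0,-1.5,0],[0,0,-2.5,0],[0,0,-3,0],[0,0,-3,0],[0,0,-3,0],[0,0,-2.5,0],[0,0,-1,0],[0,0,0,0],[0,0,0,0]]]' 5 40
python3 - <<'E'
from h import *
d=shot("w18"); go(.4,-.28,.2)
for a,c,s,l in blobs(mask(d["image"],"b"),100): print(a,c.round(1),s,ray(d,c,.036).round(4))
E
python3 -m jog '[[[-1,0.2,0,0],[-2,0.3,0,0],[-3,0.5,0,0],[-3,0.5,0,0],[-3,0.5,0,0],[-3,0.5,0,0],[-3,0.5,0,0],[-3,0.5,0,0],[-3,0.5,0,0],[-3,0.5,0,0],[-3,0.5,0,0],[-3,0.5,0,0],[-3,0.6,0,0],[-3,0.6,0,0],[-3,0.6,0,0],[-3,0.6,0,0],[-3,0.6,0,0],[-3,0.6,0,0],[-3,0.6,0,0],[-2.5,0.5,0,0]]]'
python3 -m jog '[[[-1.5,0.3,0,-0.05],[-0.5,0,0,-0.09],[0,0,0,-0.115],[0,0,0,-0.115],[0,0,0,-0.115],[0,0,0,-0.115],[0,0,0,-0.115],[0,0,0,-0.115],[0,0,0,-0.115],[0,0,0,-0.115],[0,0,0,0],[0,0,0,0],[0,0,0,0]]]'
python3 - <<'E'
from h import *
d=shot("w19"); go(.4,-.28,.2,2.46); bar(d,"b")
E
```

```text
time: 30.55
ee_pos: [0.3989, 0.3125, 0.187]
orientation: [-3.142, 0.0, 1.4]
ft_force: [-0.4, -0.3, -0.6]
grip_width: 0.583
finger_force: 0.0
t 30.6 pos [0.3987 0.3123 0.1861] rpy [-3.14e+00  1.00e-03  1.40e+00] F [ 0.3  0.3 -0.2] grip 0.58 0.0
tool cm [-58.34  10.21  -1.39] turn None
12434 [251.1 177.8] [161  94 183 158] [[0.398  0.3074]]
590 [252.1 172.9] [240 158  25  30] [[0.3998 0.312 ]]
9854 [ 68.8 215.8] [  3 165 126 105] [[0.2123 0.2996]]
time: 32.27
ee_pos: [0.4021, -0.2636, 0.186]
orientation: [-3.14, -0.001, 1.399]
ft_force: [0.7, 0.5, 0.0]
grip_width: 0.589
finger_force: 0.0
time: 33.35
ee_pos: [0.4027, -0.2818, 0.1869]
orientation: [-3.142, -0.001, 2.456]
ft_force: [0.3, -0.8, 0.2]
grip_width: 0.587
finger_force: 0.0
t 33.4 pos [ 0.4029 -0.2818  0.1871] rpy [-3.142e+00 -1.000e-03  2.456e+00] F [-1.1  0.3  0.5] grip 0.584 0.0
tool cm [ 0.34 -0.04 -1.29] turn -0.004
1021 [252.5 174.9] [246 131  14  88] mid [ 0.4012 -0.2792] len 0.0786 ang -0.687
```

```bash
python3 -m jog '[[[0.15,0.05,1,0],[0,0,2,0],[0,0,2,0],[0,0,1.5,0],[0,0,1,0],[0,0,0.5,0],[0,0,0,0],[0,0,0,0]]]'
python3 - <<'E'
from h import *
d=shot("w20"); go(.402,-.28,.042,2.456); bar(d,"b")
E
```

```text
time: 34.07
ee_pos: [0.4024, -0.2806, 0.108]
orientation: [3.142, 0.0, 2.459]
ft_force: [1.0, -0.0, -0.2]
grip_width: 0.581
finger_force: 0.0
t 34.12 pos [ 0.4026 -0.2807  0.1084] rpy [3.142e+00 1.000e-03 2.460e+00] F [ 0.4  0.  -0.1] grip 0.584 0.0
tool cm [0.1  0.02 6.64] turn 0.004
2012 [251.4 206. ] [242 147  20 120] mid [ 0.4009 -0.2791] len 0.081 ang -0.689
```

```bash
python3 -m jog '[[[0,0,1.5,0],[0,0,1.8,0],[0,0,1.5,0],[0,0,1,0],[0,0,0.5,0],[0,0,0.3,0],[0,0,0,0],[0,0,0,0]]]'
python3 -m jog '[[[0,0,0,0],[0,0,0,0],[0,0,0,0],[0,0,0,0],[0,0,0,0],[0,0,0,0],[0,0,0,0],[0,0,0,0],[0,0,0,0],[0,0,0,0]]]' 0.4 70
python3 -m jog '[[[0,0,-0.4,0],[0,0,-0.8,0],[0,0,-1.2,0],[0,0,-1.6,0],[0,0,-2,0],[0,0,-2,0],[0,0,-2,0],[0,0,-1.5,0],[0,0,-0.5,0],[0,0,0,0],[0,0,0,0]]]'
python3 - <<'E'
from h import *
d=shot("w21"); go(.3996,.3122,.162)
bar(d,"b",.182)
E
```

```text
time: 34.78
ee_pos: [0.4027, -0.2808, 0.0424]
orientation: [3.142, 0.001, 2.46]
ft_force: [0.9, 0.9, -0.2]
grip_width: 0.585
finger_force: 0.0
time: 35.62
ee_pos: [0.4025, -0.2807, 0.0422]
orientation: [-3.141, 0.001, 2.46]
ft_force: [-1.8, -0.4, 5.9]
grip_width: 0.118
finger_force: 68.2
time: 36.53
ee_pos: [0.4022, -0.2804, 0.1613]
orientation: [-3.142, -0.0, 2.46]
ft_force: [-0.5, -0.6, -3.5]
grip_width: 0.112
finger_force: 68.1
t 36.58 pos [ 0.402  -0.2803  0.1607] rpy [-3.142e+00 -1.000e-03  2.460e+00] F [ 0.1  0.2 -3.5] grip 0.121 68.1
tool cm [37.52 45.85 -0.13] turn None
4084 [252.  255.1] [238 169  29 175] mid [ 0.3999 -0.2779] len 0.0852 ang -0.686
```

```bash
python3 -m jog '[[[1,1.2,0,0],[1.8,2.2,0,0],[2.1,2.56,0,0],[2.1,2.56,0,0],[2.1,2.56,0,0],[2.1,2.56,0,0],[2.1,2.56,0,0],[2.1,2.56,0,0],[2.1,2.56,0,0],[2.1,2.56,0,0],[2.1,2.56,0,0],[2.1,2.56,0,0],[2.1,2.56,0,0],[2.1,2.56,0,0],[2.1,2.56,0,0],[2.1,2.56,0,0],[2.1,2.56,0,0],[2.1,2.56,0,0],[1.1,1.4,0,0],[0,0,0,0]]]'
python3 -m jog '[[[0,0,0,0],[0,0,0,0],[0,0,0,0]]]'
python3 -c "from h import *; go(.3996,.3122,.095)"
```

```text
time: 38.25
ee_pos: [0.3987, 0.3138, 0.1599]
orientation: [-3.14, -0.001, 2.462]
ft_force: [0.3, 0.3, -3.0]
grip_width: 0.116
finger_force: 68.4
time: 38.5
ee_pos: [0.3995, 0.3103, 0.1612]
orientation: [-3.141, -0.0, 2.459]
ft_force: [-0.1, -0.2, -2.2]
grip_width: 0.114
finger_force: 68.4
t 38.5 pos [0.3995 0.3103 0.1612] rpy [-3.141 -0.     2.459] F [-0.1 -0.2 -2.2] grip 0.114 68.4
tool cm [0.11 0.15 6.62] turn None
```

```bash
python3 -m jog '[[[0.1,0.15,1,0],[0,0,1.5,0],[0,0,1.5,0],[0,0,1.5,0],[0,0,1,0],[0,0,0.3,0],[0,0,0,0],[0,0,0,0]]]'
python3 - <<'E'
from h import *
d=shot("w22"); go(.3996,.3122,.06)
h=cv2.cvtColor(d["image"],cv2.COLOR_RGB2HSV); b=mask(d["image"],"b"); g=cv2.inRange(h,(0,0,40),(180,50,255))
for v in(150,180,205,215,225):
    f=lambda m:np.nonzero(np.diff(np.r_[0,(m[v]>0).astype(int),0]))[0]
    print(v,"blue",f(b),"grey",f(cv2.morphologyEx(g,2,np.ones((3,3)))))
E
```

```text
time: 39.17
ee_pos: [0.4, 0.3129, 0.0941]
orientation: [3.141, 0.0, 2.46]
ft_force: [0.1, 0.5, -2.3]
grip_width: 0.114
finger_force: 68.4
t 39.22 pos [0.4001 0.3131 0.0944] rpy [3.141 0.    2.46 ] F [-0.5 -0.2 -3. ] grip 0.111 68.4
tool cm [-0.02 -0.09  3.44] turn None
150 blue [147 195 307 355] grey []
180 blue [134 181 242 264 321 367] grey [197 241 265 308]
205 blue [131 180 234 268 325 371] grey [181 224 282 324]
215 blue [130 176 233 268 329 371] grey [177 216 290 328]
225 blue [132 175 239 265 330 370] grey [176 216 290 329]
```

The hole (216 to 290) is centred over the knob (233 to 268).

```bash
python3 -m jog '[[[0,-0.1,0.6,0],[0,0,0.9,0],[0,0,0.8,0],[0,0,0.5,0],[0,0,0.3,0],[0,0,0.15,0],[0,0,0.05,0],[0,0,0,0],[0,0,0,0]]]'
python3 -m jog '[[[0,0,0.08,0],[0,0,0.07,0],[0,0,0,0],[0,0,0,0]]]'
```

```text
time: 39.97
ee_pos: [0.3992, 0.3122, 0.0609]
orientation: [3.141, 0.0, 2.46]
ft_force: [-0.7, -0.4, -2.6]
grip_width: 0.114
finger_force: 68.6
time: 40.3
ee_pos: [0.3994, 0.3124, 0.0601]
orientation: [3.141, 0.0, 2.46]
ft_force: [-4.2, -1.9, 7.3]
grip_width: 0.116
finger_force: 69.7
```

Contact is at the expected height, so I'll release, retreat and check.

```bash
python3 -m jog '[[[0,0,0,0],[0,0,0,0],[0,0,0,0],[0,0,0,0],[0,0,-0.5,0],[0,0,-1.5,0],[0,0,-2.5,0],[0,0,-3,0],[0,0,-3,0],[0,0,-2,0],[0,0,-1,0],[0,0,0,0],[0,0,0,0]]]' 4.5 40
python3 -m jog '[[[0,-2,-1,0],[0,-3,-1,0],[0,-3,0,0],[0,-3,0,0],[0,-3,0,0],[0,-3,0,0],[0,-3,0,0],[0,-3,0,0],[0,-3,0,0],[0,-2,0,0],[0,0,0,0],[0,0,0,0]]]'
python3 - <<'E'
from h import *
from workcell import ctrl
go(0,0,.2)
d=ctrl.get_image("side"); o=dict(np.load("side0.npz")); np.savez("side2.npz",**d)
# handle as seen from the side: predicted bar-end pixels vs colour there
for n,c,a,col in(("y",(.6364,.274),1.4,.036),("b",(.3994,.3124),2.46,.0325)):
    u=np.array([np.cos(a),np.sin(a)])
    for t in(-col,0,col):
        x=proj(d,[*(np.array(c)+t*u),.080]); r=[int(round(q)) for q in x]
        print(n,t,np.round(x,1),d["image"][r[1],r[0]],"before",o["image"][r[1],r[0]])
for col in "g":
    for k in(o,d): print([ (a,c.round(1)) for a,c,s,l in blobs(mask(k["image"],col),400)])
df=cv2.absdiff(d["image"],o["image"]).max(2); 
for a,c,s,l in blobs(cv2.morphologyEx((df>40).astype(np.uint8)*255,2,np.ones((3,3))),25): print("diff",a,c.round(),s)
E
```

```text
time: 41.38
ee_pos: [0.399, 0.3121, 0.1934]
orientation: [-3.141, -0.0, 2.46]
ft_force: [0.4, -0.0, -0.6]
grip_width: 0.525
finger_force: 0.0
time: 42.38
ee_pos: [0.2548, 0.1092, 0.2165]
orientation: [-3.117, -0.013, 2.458]
ft_force: [-0.1, 0.8, 0.1]
grip_width: 0.528
finger_force: 0.0
t 42.38 pos [0.2548 0.1092 0.2165] rpy [-3.117 -0.013  2.458] F [-0.1  0.8  0.1] grip 0.528 0.0
tool cm [ 12.86 -24.55   1.65] turn None
y -0.036 [246.3 124.2] [150 122  51] before [121  99  42]
y 0 [243.7 118.8] [145 119  53] before [129 105  46]
y 0.036 [241.1 113.6] [103  85  36] before [142 116  51]
b -0.0325 [180.2 130.8] [ 22  48 108] before [23 45 99]
b 0 [170.7 129.5] [14 38 94] before [ 29  53 115]
b 0.0325 [161.3 128.3] [ 27  55 118] before [ 25  53 115]
[(np.int32(486), array([269.3, 216.6])), (np.int32(458), array([455.8, 353.9]))]
[(np.int32(483), array([269.3, 216.5])), (np.int32(456), array([455.8, 353.9]))]
diff 172 [9. 4.] [ 0  0 25 12]
diff 72 [33.  4.] [25  0 15  8]
diff 44 [71.  1.] [64  0 17  3]
diff 170 [102.  18.] [97  0 14 39]
diff 35 [133.   3.] [128   0   9   9]
diff 142 [48. 13.] [41  5 13 17]
diff 102 [139.  23.] [135  12   8  24]
diff 4841 [55. 55.] [  0  27 134  61]
diff 1603 [124. 104.] [102  67  39  73]
diff 2932 [ 39. 140.] [  0 113  93  57]
diff 229 [236. 128.] [226 117  21  20]
diff 127 [253. 128.] [249 121  10  15]
diff 286 [169. 139.] [156 131  30  15]
diff 220 [ 90. 147.] [ 80 136  23  20]
diff 28 [104. 153.] [102 151   5   6]
diff 203 [290. 179.] [278 172  20  18]
diff 1397 [ 63. 210.] [ 11 175  82  93]
diff 154 [283. 192.] [269 179  36  20]
diff 158 [214. 197.] [206 191  16  13]
diff 43 [211. 214.] [205 212  14   5]
diff 1596 [322. 241.] [295 217  52  45]
diff 1446 [243. 277.] [211 260  56  38]
```

```bash
python3 -c "from workcell import ctrl; print(ctrl.hand_in())"
```

```text
the job is handed in; nothing more can be done
None
```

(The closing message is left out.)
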